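Crack the gasketed dry box inside the component case

ROBOT

A 6-joint arm with a two-finger parallel gripper is mounted at the origin on the work surface. World frame = base frame: x ahead of the robot, y to its left, z up, the work surface at z = 0. Lengths are in mm, angles in rad, forces in N, time in s.
With the tool pointing down it reaches from about 375 to 900 mm from the base axis. Payload 3.1 kg.
Tool frame: the origin (TCP) lies where the fingers leave the gripper's body, on its centre line; the fingertips stand 73 mm ahead of it and the grasp point (between the pads) lies hold_point_z ahead of it (hold_point_z is the distance from the TCP to the grasp point, in mm); z points along the fingers, x is the direction in which the jaws open and shut, and the axes are right-handed (so a half turn about z gives the same grasp; the last joint's range is limited). The gripper opens to 85 mm and grips with 20 to 120 N. Pads are 22 mm wide; open, the fingers measure 114 mm over their backs; the gripper's body (76 mm by 85 mm) begins 54 mm behind the grasp point. The pads swing forward as they close: fully open they stand 13 mm farther back than shut.
Start: joints at [-1.367, 0.527, 1.433, -0, 1.181, -0.178], TCP at [233.47, -579.732, 303.91] pointing down, gripper open.
Joint ranges: [-3.08, 3.08], [-0.75, 2.2], [0.22, 2.44], [-1.43, 4.57], [0, 2.65], [-2.85, 2.85]. Speed limits (rad/s): [2.79, 2.79, 3.14, 3.14, 3.14, 3.14].

INTERFACE

Orientations are given as a 3x3 rotation matrix whose columns are the frame's x, y, z axes.
In Python, from station import * gives the robot as it stands. The module is installed in compiled form; this text tells all that it offers.
- The arm moves only by the tool arm_command, never from a script. Its argument "series" is text: rows parted by semicolons, each of 7 numbers parted by spaces: the shift along the tool's x, y, z in m, then the turn, a rotation vector about the tool's x, y, z in degrees, then the opening in per cent of the stroke, from 0 (shut) to 100 (fully open). A call has 1 to 20 rows; each row is the pose to reach, as a shift and turn from the pose commanded when the call began, along the tool's axes at that moment; what a row does not reach only later rows make up. A row lasts 1/10 s, in which the tool goes at most 50 mm and 8.59 degrees, less where a joint would pass 70% of its speed; a pose out of reach is approached as far as the arm can. A call with a gripper value outside its range is refused whole. The fingers move at their own pace and stop on an object; "newtons" is the grip in N (left out, the last holds). Time passes only in rows, so rows that repeat a pose let the fingers close. It gives the time, the measured TCP pose, the force and the opening at its end, in the units of the state.
- get_state(): the state, without advancing time (a new reading comes with each control period).
- snapshot(name): name is "side" or "top" or "wrist"; returns a dict with "frame" (400x640x3 uint8, blue, green, red), "camera_matrix" (3x3 intrinsics, pixels), "pose" (4x4, takes a point from camera to world coordinates); the wrist camera has in their place "hand_eye" (4x4, takes a point from camera to tool coordinates, whose origin is the TCP and whose axes are the tool frame's). Camera axes: x right, y up, looking along -z (the intrinsics and any distortion apply to the point x, -y, -z); pixel columns grow to the right and rows downward; lengths in mm; the calibration is good to about 2 mm. A picture is of the moment at which its call begins: read the wrist's pose just before it. There is no depth.
- job_done(): hands the job in, once; it reports no verdict.
Trained networks look in a picture, given as the dict that the camera call returned (one of the last four; its "shot" number tells which), for a name from the list of things; names that differ only in an ending like _2 or _b are one class to them, and where a whole thing is asked for, a point or a joint stands for the part that bears it (a point fixed in the world has none). Each returns a list of dicts, best first, with "score" (0 to 1); they miss things now and then, are a little off and sometimes report something else, mostly with a low value. They report only what shows in the picture. A call takes as long as a camera call.
- spot_in(picture, thing): "centre" ([column, row] in pixels, amid what is visible of it).
- silhouettes(picture, thing): "pixels" (400x640 bool, what is visible of it) and "centre" ([column, row] in pixels, amid what is visible of it).
- pinpoint(picture, thing): "centre" ([column, row] in pixels: a listed point, or the origin of a listed thing).
The state is a dict: "time": time; "qpos": joint angles; "qvel": joint speeds; "effort": joint torques, N m; "ee_pos": TCP position; "ee_rot": TCP orientation; "wrist_force": force on the tool from outside, world axes, zero at the start; "torque": the same for the moment, N m; "opening": opening from 0.0 (shut) to 1.0 (fully open).
Only numpy, scipy, OpenCV 4.12 (cv2) and the standard library are available. Lean on these libraries where they do the work, as an engineer would, in place of code of your own. Each camera call takes 0.05 s, during which the arm holds its last target. There are 200 camera calls.

TASK

Open the grey lid of the black component case on the repair bench all the way, until it rests back on its stop. Then take the orange lid of the small dry box inside by its grip, break it free from its sticky gasket and hold it ajar so that the box can air: a gap of about 15 mm at the lid's front edge, without ever letting it fly wide open. Finish while still holding the orange lid like that; leave the blue-lidded dry box shut and the other things on the bench where they are.

Things in the scene. Friction and masses are not known exactly. Their poses are not given: they have to be found in the camera images.
- case: black open-topped component case, fixed to the bench, 170 (x) x 290 (y) x 100 mm high, walls and floor 6 mm. Origin at the centre of its underside; its lid hinges along its +x long side, its -x side is the opening side. It stands turned about 90 degrees, so that its opening side (-x) looks roughly to the robot's right (world -y) and the lid opens towards world +y
- case_lid (a joint): hinge of the grey case lid (170 x 290 x 10 mm, about 0.3 kg), rad: 0 shut (lid level on the 100 mm high rim), 1.9 fully open, leaning back past upright against its stop. It turns freely: it falls shut if let go before upright and falls back onto the stop past about 1.65 to 1.7
- case_hinge (a point): point on the hinge axis of the grey case lid, half-way along it, 100 mm above the bench. Its axes turn with the lid: y along the hinge, x from the opening edge towards the hinge (in the lid's plane), z the lid's upper face
- case_tab (a point): grip point of the black tab at the middle of the case lid's opening edge. Tab: 30 mm wide (y), 12 mm thick (z), 48 mm out past the edge (-x); this point is at mid-width and mid-thickness, 32 mm past the edge, 202 mm from the hinge axis; axes as case_hinge. Shut, it is 106 mm above the bench with free air below. Taken across its width from above it can pivot between the fingers as the lid swings
- drybox_lid (a joint): hinge of the orange dry box lid, rad: 0 shut, grows as the front edge rises, 0.5 wide open; 0.17 is a gap of 15 mm at the front edge, 91 mm from the hinge axis. The gasket sticks: the pull at the grip block climbs to a peak of about 17 N in the first 2 mm of rise, then fades to about 5 N (a weak closing spring) once 8 mm open; let go, the lid falls shut
- drybox_grip (a point): centre of the orange grip block on the orange lid near its front edge: 22 mm wide (y), 16 mm (x), 26 mm high (z), foot 13 mm below this point on the lid's flat top; 74 mm from the hinge axis along -x, 21 mm above it. Axes turn with the lid: x from front edge to hinge, z out of its top. Shut, the block's top is 8 mm below the case rim
- drybox_hinge (a point): point on the hinge axis of the orange lid, half-way along it, 58 mm above the bench, on the side of the box nearest the case's own hinge. Axes as drybox_grip. The white box below is 86 x 100 mm, 50 mm high, fixed in the case at either end of it, turned up to 10 degrees from the case
- bluebox_lid (a joint): hinge of the blue lid of the other, otherwise equal dry box in the case, rad: 0 shut; to be left shut
- bluebox_grip (a point): centre of the grip block on the blue lid, same sizes as the orange one
- multimeter: yellow and black multimeter lying on the bench, 150 x 78 x 34 mm; bystander; origin under its centre
- screwdriver: red-handled screwdriver on the bench; bystander
- spool: metal wire spool standing on end, 56 mm across, 40 mm high; bystander; origin under its centre
- parts_tray: grey two-compartment tray, 140 x 190 x 45 mm; bystander; origin under its centre
- sander: opened red hand sander, 120 mm round body with a handle, about 65 mm high; bystander; origin under the round body
- mug: blue mug, 80 mm across, 90 mm high; bystander; origin under its centre

How it is judged:
By the outcome, as a careful person would: the job done as asked, in the order asked, and still so for the second after the job is handed in, while the arm keeps its last pose, push and grip.
It also fails if it takes over 48 s, if anything falls off the work surface, if the arm or the gripper's body presses on something with over 40 N, if the wrist force passes 120 N, or if a joint passes its speed limit or range.

## Working session

There is one attempt and no reset: what is moved stays moved. The work goes in short steps, Python scripts to look and compute and a tool call to move; the robot and the scene stay as the last step left them, time stands still between calls to the robot, and variables do not carry over. Pictures are saved under pics/ and viewed, about 8 in all and at most 12, crops included, and the job is handed in when it is done.

Besides the shell and the picture viewer there is one more tool, called after ">>>" as name(argument=value, ...) on one line, values as JSON. arm_command: Moves the arm, as the interface text tells. Its arguments: {"type":"object","properties":{"series":{"type":"string"},"newtons":{"type":"number"}},"required":["series"]}

```bash
mkdir -p pics; cat > h.py <<'E'
from station import *
import numpy as np, cv2
def ray(s,px,st=None):
    K=np.array(s["camera_matrix"],float)
    d=np.array([(px[0]-K[0,2])/K[0,0],-(px[1]-K[1,2])/K[1,1],-1.0])
    if "pose" in s: T=np.array(s["pose"],float)
    else:
        W=np.eye(4);W[:3,:3]=st["ee_rot"];W[:3,3]=st["ee_pos"];T=W@np.array(s["hand_eye"],float)
    return T[:3,3],T[:3,:3]@d/np.linalg.norm(d)
def at_z(s,px,z,st=None):
    o,d=ray(s,px,st);return o+d*(z-o[2])/d[2]
def tri(rays):
    A=0;b=0
    for o,d in rays:
        P=np.eye(3)-np.outer(d,d);A=A+P;b=b+P@o
    return np.linalg.solve(A,b)
E
python3 - <<'E'
from h import *
np.set_printoptions(precision=1,suppress=True)
st=get_state();print({k:st[k] for k in("time","ee_pos","ee_rot","opening","wrist_force")})
S={n:snapshot(n) for n in("top","side","wrist")}
for n,s in S.items():
    print(n,s["shot"],[k for k in s],s["camera_matrix"]); cv2.imwrite(f"pics/{n}0.png",s["frame"])
    for t in("case","case_tab","case_hinge","drybox_grip","bluebox_grip","multimeter","spool","parts_tray","sander","mug","screwdriver"):
        for r in pinpoint(s,t)[:2]:
            z={"case_tab":106,"case_hinge":100,"drybox_grip":79,"bluebox_grip":79}.get(t,0)
            print(n,t,round(r["score"],2),np.array(r["centre"]),at_z(s,r["centre"],z,st))
E
python3 -c "
import cv2,numpy as np
cv2.imwrite('pics/a.png',cv2.resize(np.vstack([cv2.imread('pics/top0.png'),cv2.imread('pics/side0.png')]),(480,600)))"
```

```text
{'time': 0.0, 'ee_pos': array([ 233.4, -579.2,  302.9]), 'ee_rot': array([[ 0.4, -0.9, -0. ],
       [-0.9, -0.4,  0. ],
       [-0. , -0. , -1. ]]), 'opening': 1.0006629552023996, 'wrist_force': array([0.5, 0.3, 0. ])}
top 1 ['frame', 'camera_matrix', 'pose', 'shot'] [[467.1   0.  333.3]
 [  0.  467.1 200.3]
 [  0.    0.    1. ]]
top case 0.69 [344.7 228.8] [536.7  -7.8   0. ]
top case_tab 0.87 [382.8 236.5] [ 505.4 -114.9  106. ]
top case_tab 0.65 [489.4 194.1] [ 635.9 -420.2  106. ]
top case_hinge 0.74 [321.  217.4] [556.2  62.4 100. ]
top multimeter 0.78 [475.7 253.7] [ 471.4 -407.7    0. ]
top spool 0.64 [442.  166.3] [ 742.3 -309.     0. ]
top parts_tray 0.62 [182.6 280.8] [365.6 478.3   0. ]
top sander 0.86 [197.2 191.6] [641.1 455.7   0. ]
top mug 0.82 [289.8 148.3] [788.6 172.3   0. ]
top screwdriver 0.76 [487.9 196.1] [ 650.7 -450.     0. ]
side 2 ['frame', 'camera_matrix', 'pose', 'shot'] [[384.5   0.  315.7]
 [  0.  384.5 199.9]
 [  0.    0.    1. ]]
side case 0.75 [337.3 222.7] [539.7   1.1   0. ]
side case_tab 0.79 [356.5 178.3] [ 504.9 -126.1  106. ]
side case_hinge 0.73 [325.8 206.3] [564.3  56.3 100. ]
side multimeter 0.67 [382.  167.4] [ 452.8 -416.4    0. ]
side spool 0.68 [308.  169.8] [ 745.2 -317.3    0. ]
side parts_tray 0.59 [357.7 355.7] [372.7 474.1   0. ]
side parts_tray 0.52 [326.4 209. ] [596.4 -66.    0. ]
side sander 0.66 [254.5 324.6] [636.3 460.1   0. ]
side mug 0.97 [249.5 237.3] [793.4 151.4   0. ]
side screwdriver 0.6 [339.6 155.3] [ 649.6 -477.3    0. ]
wrist 3 ['frame', 'camera_matrix', 'hand_eye', 'shot'] [[325.4   0.  316.1]
 [  0.  325.4 203.2]
 [  0.    0.    1. ]]
```

View pics/a.png

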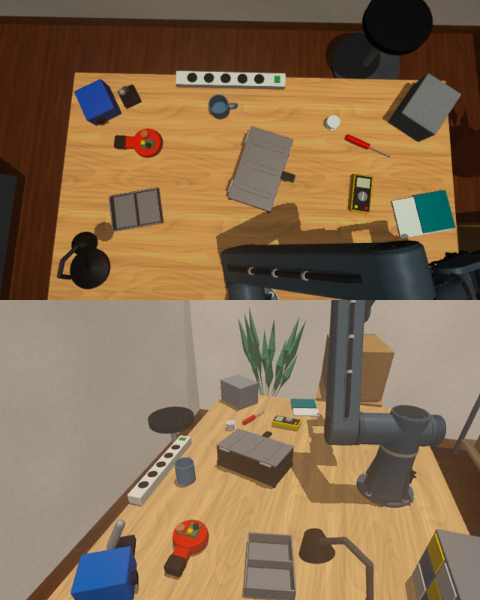

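The top view shows the grey case near the middle. Its tab is at (382,236) and its hinge at about (321,217), so the opening side looks to -y and slightly -x.

```bash
cat >> h.py <<'E'
from scipy.spatial.transform import Rotation as Ro
def rel(st,p,R):
    R0=np.array(st["ee_rot"]);d=R0.T@(np.array(p,float)-st["ee_pos"])/1000
    r=Ro.from_matrix(R0.T@R).as_rotvec(degrees=True);return np.round(d,4),np.round(r,2)
def down(yaw):
    x=np.array([np.cos(yaw),np.sin(yaw),0]);z=np.array([0,0,-1.]);return np.c_[x,np.cross(z,x),z]
E
python3 - <<'E'
from h import *
import station
print([k for k in dir(station) if not k.startswith('__')], getattr(station,'hold_point_z',None))
st=get_state();print(rel(st,[505,-120,290],down(np.radians(-17))), st["ee_rot"])
s=snapshot("wrist");print(np.round(s["hand_eye"],2))
E
```

```text
['MotionError', 'get_state', 'hold_point_z', 'job_done', 'pinpoint', 'silhouettes', 'snapshot', 'spot_in'] 53.900000000000006
(array([-0.325 , -0.4236,  0.0139]), array([  0.  ,  -0.  , -51.07])) [[ 3.73547352e-01 -9.27611112e-01 -1.23996704e-05]
 [-9.27611112e-01 -3.73547352e-01 -2.68878825e-05]
 [ 2.03096346e-05  2.15459693e-05 -1.00000000e+00]]
[[  1.     0.     0.    -0.68]
 [  0.    -0.95  -0.32 -81.59]
 [  0.     0.32  -0.95 -69.71]
 [  0.     0.     0.     1.  ]]
```

>>> arm_command(series="-0.325 -0.4236 0.013 0 0 -51 60;-0.325 -0.4236 0.013 0 0 -51 60;-0.325 -0.4236 0.013 0 0 -51 60;-0.325 -0.4236 0.013 0 0 -51 60;-0.325 -0.4236 0.013 0 0 -51 60;-0.325 -0.4236 0.013 0 0 -51 60;-0.325 -0.4236 0.013 0 0 -51 60;-0.325 -0.4236 0.013 0 0 -51 60;-0.325 -0.4236 0.013 0 0 -51 60;-0.325 -0.4236 0.013 0 0 -51 60;-0.325 -0.4236 0.013 0 0 -51 60;-0.325 -0.4236 0.013 0 0 -51 60;-0.325 -0.4236 0.013 0 0 -51 60;-0.325 -0.4236 0.013 0 0 -51 60")

```text
time: 3.25
ee_pos: [504.7, -120.9, 290.9]
ee_rot: [[0.956, -0.294, -0.0], [-0.294, -0.956, -0.0], [-0.0, 0.0, -1.0]]
wrist_force: [0.0, -0.3, 0.2]
opening: 0.599
```

```bash
python3 - <<'E'
from h import *
np.set_printoptions(precision=1,suppress=True)
st=get_state();s=snapshot("wrist");cv2.imwrite("pics/w1.png",s["frame"])
print(st["time"],st["ee_pos"],st["opening"],st["wrist_force"])
for t,z in(("case_tab",106),("case_hinge",100)):
    for r in pinpoint(s,t)[:2]: print(t,r["score"],r["centre"],at_z(s,r["centre"],z,st))
E
```

```text
3.25 [ 504.7 -120.9  290.9] 0.5985308822980059 [ 0.  -0.3  0.2]
case_tab 0.77 [318.3, 205.4] [ 504.8 -125.8  106. ]
```

View pics/w1.png

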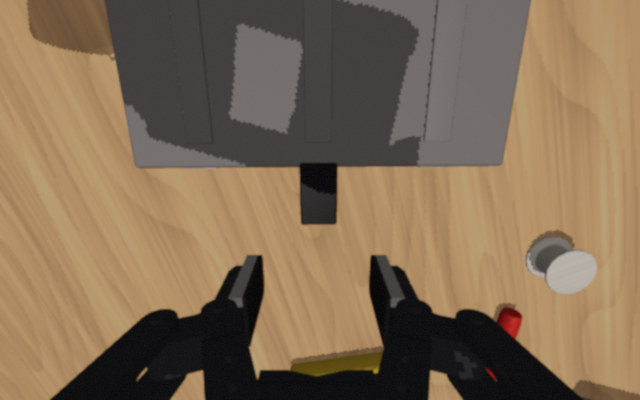

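The wrist view shows the lid's front edge from (137,167) to (503,164), almost level. The tab spans rows 163–224 and is centred at column 318, which agrees with pinpoint. Next I go down and grip it lightly.

>>> arm_command(series="0.0015 0.0047 0.045 0 0 0 60;0.0015 0.0047 0.085 0 0 0 60;0.0015 0.0047 0.115 0 0 0 60;0.0015 0.0047 0.131 0 0 0 60;0.0015 0.0047 0.131 0 0 0 60;0.0015 0.0047 0.131 0 0 0 20;0.0015 0.0047 0.131 0 0 0 20;0.0015 0.0047 0.131 0 0 0 20;0.0015 0.0047 0.131 0 0 0 20;0.0015 0.0047 0.131 0 0 0 20", newtons=25)

```text
time: 4.4
ee_pos: [505.0, -125.6, 160.8]
ee_rot: [[0.956, -0.293, 0.0], [-0.293, -0.956, -0.001], [0.001, 0.001, -1.0]]
wrist_force: [-4.4, -3.7, 3.7]
opening: 0.342
```

```bash
python3 - <<'E'
from h import *
np.set_printoptions(precision=4,suppress=True)
st=get_state();print(st["time"],st["ee_pos"],st["opening"],st["wrist_force"])
# swing offsets: hinge from tab (axis yaw -16.6), tool frame
u=np.array([.286,.958]);R=np.array(st["ee_rot"])
for th in np.arange(0,1.91,0.1):
    h=202-202*np.cos(th)+6*np.sin(th); v=202*np.sin(th)+6*np.cos(th)-6
    print(round(th,2),R.T@np.r_[u*h,v]/1000)
E
```

```text
4.4 [ 504.9767 -125.5769  160.8464] 0.34161389381719054 [-4.45   -3.7408  3.6985]
0.0 [0. 0. 0.]
0.1 [ 0.     -0.0016 -0.0201]
0.2 [-0.     -0.0052 -0.04  ]
0.3 [-0.     -0.0107 -0.0594]
0.4 [-0.0001 -0.0182 -0.0782]
0.5 [-0.0001 -0.0275 -0.0961]
0.6 [-0.0002 -0.0385 -0.1131]
0.7 [-0.0003 -0.0512 -0.1288]
0.8 [-0.0004 -0.0654 -0.1432]
0.9 [-0.0005 -0.0809 -0.1561]
1.0 [-0.0006 -0.0977 -0.1673]
1.1 [-0.0007 -0.1155 -0.1769]
1.2 [-0.0008 -0.1341 -0.1846]
1.3 [-0.0009 -0.1535 -0.1904]
1.4 [-0.0011 -0.1733 -0.1943]
1.5 [-0.0012 -0.1934 -0.1962]
1.6 [-0.0014 -0.2136 -0.196 ]
1.7 [-0.0015 -0.2337 -0.1938]
1.8 [-0.0017 -0.2534 -0.1897]
1.9 [-0.0018 -0.2727 -0.1836]
```

>>> arm_command(series="0 -0.0004 -0.008 0 0 0 20;0 -0.0016 -0.0201 0 0 0 20;0 -0.0052 -0.04 0 0 0 20;0 -0.0107 -0.0594 0 0 0 20;0 -0.0182 -0.0782 0 0 0 20;0 -0.0275 -0.0961 0 0 0 20;0 -0.0385 -0.1131 0 0 0 20;0 -0.0512 -0.1288 0 0 0 20;0 -0.058 -0.136 0 0 0 20;0 -0.0654 -0.1432 0 0 0 20;0 -0.0654 -0.1432 0 0 0 20")

```text
time: 5.5
ee_pos: [524.2, -61.5, 303.8]
ee_rot: [[0.956, -0.292, 0.0], [-0.292, -0.956, 0.0], [0.0, -0.0, -1.0]]
wrist_force: [-1.7, -0.1, -1.9]
opening: 0.346
```

>>> arm_command(series="0 -0.0155 -0.0129 0 0 0 20;0 -0.0323 -0.0241 0 0 0 20;0 -0.0501 -0.0337 0 0 0 20;0 -0.0687 -0.0414 0 0 0 20;-0.0005 -0.0881 -0.0472 0 0 0 20;-0.0006 -0.1079 -0.0511 0 0 0 20;-0.0008 -0.128 -0.053 0 0 0 20;-0.001 -0.1482 -0.0528 0 0 0 20;-0.001 -0.1683 -0.0506 0 0 0 20;-0.0012 -0.178 -0.0488 0 0 0 20;-0.0013 -0.188 -0.0465 0 0 0 20;-0.0013 -0.198 -0.0437 0 0 0 20;-0.0013 -0.198 -0.0437 0 0 0 20")

```text
time: 6.8
ee_pos: [581.4, 128.1, 346.4]
ee_rot: [[0.956, -0.293, -0.0], [-0.293, -0.956, 0.001], [-0.0, -0.001, -1.0]]
wrist_force: [0.2, 0.6, 1.7]
opening: 0.346
```

>>> arm_command(series="0 -0.005 0.0015 0 0 0 20;0 -0.0095 0.003 0 0 0 20;0 -0.0095 0.003 0 0 0 20;0 -0.0095 0.003 0 0 0 60;0 -0.0095 0.003 0 0 0 60;0 -0.0095 0.003 0 0 0 60;0 -0.0095 0.003 0 0 0 60;0 -0.0095 -0.03 0 0 0 60;0 -0.0095 -0.075 0 0 0 60;0 0.03 -0.09 0 0 0 60;0 0.075 -0.06 0 0 0 60;0 0.12 -0.03 0 0 0 60;0 0.15 -0.01 0 0 0 60;0 0.15 -0.01 0 0 0 60;0 0.15 -0.01 0 0 0 60")

```text
time: 8.3
ee_pos: [537.1, -16.9, 356.6]
ee_rot: [[0.955, -0.296, -0.0], [-0.296, -0.955, 0.001], [-0.001, -0.001, -1.0]]
wrist_force: [-0.3, 1.6, 0.6]
opening: 0.597
```

```bash
python3 - <<'E'
from h import *
np.set_printoptions(precision=1,suppress=True)
st=get_state();s=snapshot("wrist");t=snapshot("top");cv2.imwrite("pics/w2.png",np.vstack([cv2.resize(s["frame"],(480,300)),t["frame"][100:300,170:490][:, :320].repeat(1,0).copy() if 0 else cv2.resize(t["frame"][100:300,160:480],(480,300))]))
print(st["time"],st["ee_pos"],st["opening"],st["wrist_force"])
for n,im in(("w",s),("top",t)):
  for th,z in(("case_tab",291),("case_hinge",100),("drybox_grip",79),("drybox_hinge",58),("bluebox_grip",79)):
    for r in pinpoint(im,th)[:2]: print(n,th,round(r["score"],2),np.array(r["centre"]),at_z(im,r["centre"],z,st))
E
```

```text
8.3 [537.1 -16.9 356.6] 0.5970353858126738 [-0.3  1.6  0.6]
w drybox_grip 0.95 [414.4 170.7] [640.  -44.5  79. ]
w drybox_hinge 0.77 [342.6 175.8] [564.  -32.2  58. ]
w bluebox_grip 0.62 [287.7 177.7] [505.7 -11.2  79. ]
top case_tab 0.64 [287.4 192.3] [590.3 140.8 291. ]
top bluebox_grip 0.56 [348.7 235.3] [508.9 -18.8  79. ]
```

View pics/w2.png

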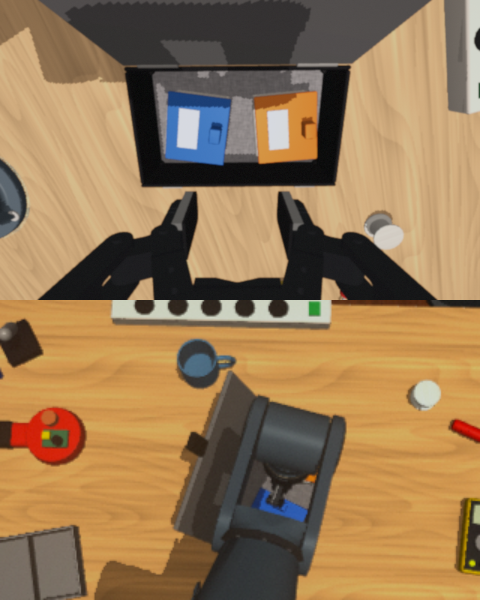

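The wrist view, at half scale, shows the case open. Both boxes have grips on their right side, with orange at (308,127) and blue at (215,132). The orange hinge is at (257,132), on the left. So in the picture the orange hinge runs across the case. That contradicts the text's "nearest the case's own hinge". The lid is leaning back in the top view. I'll check the hinge side from closer before pulling.

>>> arm_command(series="0.02 0 0 0 0 -8.5 60;0.04 0 0 0 0 -17 60;0.06 0 0 0 0 -25.5 60;0.08 -0.002 0 0 0 -34 60;0.1 -0.004 0 0 0 -42.5 60;0.106 -0.004 0 0 0 -51 60;0.106 -0.004 0.02 0 0 -59.5 60;0.106 -0.004 0.04 0 0 -68 60;0.106 -0.004 0.06 0 0 -76.5 60;0.106 -0.004 0.08 0 0 -85 50;0.106 -0.004 0.096 0 0 -93.5 50;0.106 -0.004 0.096 0 0 -98 50;0.106 -0.004 0.096 0 0 -98 50;0.106 -0.004 0.096 0 0 -98 50")

```text
time: 10.3
ee_pos: [639.9, -43.5, 261.0]
ee_rot: [[0.159, 0.987, 0.001], [0.987, -0.159, -0.0], [-0.0, 0.001, -1.0]]
wrist_force: [0.0, 0.6, -0.3]
opening: 0.499
```

```bash
python3 - <<'E'
from h import *
np.set_printoptions(precision=1,suppress=True)
st=get_state();s=snapshot("wrist");cv2.imwrite("pics/w3.png",s["frame"])
print(st["time"],st["ee_pos"],st["qpos"],st["wrist_force"])
for th,z in(("drybox_grip",79),("drybox_hinge",58),("bluebox_grip",79)):
    for r in pinpoint(s,th)[:2]: print(th,round(r["score"],2),np.array(r["centre"]),at_z(s,r["centre"],z,st))
r=silhouettes(s,"drybox_lid")
if r:
    m=r[0]["pixels"].astype(np.uint8);c=max(cv2.findContours(m,0,2)[0],key=cv2.contourArea)
    P=np.array([at_z(s,p[0],66,st)[:2] for p in c],np.float32);R=cv2.minAreaRect(P);print(r[0]["score"],R,cv2.boxPoints(R))
E
```

```text
10.3 [639.9 -43.5 261. ] [-0.2  0.6  1.4 -0.   1.1 -1.7] [ 0.   0.6 -0.3]
drybox_grip 0.88 [315.3 197.1] [637.4 -42.9  79. ]
drybox_hinge 0.65 [314.9 100.1] [563.7 -31.3  58. ]
bluebox_grip 0.71 [326.3   5. ] [504.  -13.7  79. ]
0.87 ((607.77685546875, -39.079132080078125), (103.09740447998047, 92.17913818359375), 78.30532836914062) [[552.2 -80.2]
 [642.5 -98.9]
 [663.4   2.1]
 [573.1  20.7]]
```

View pics/w3.png

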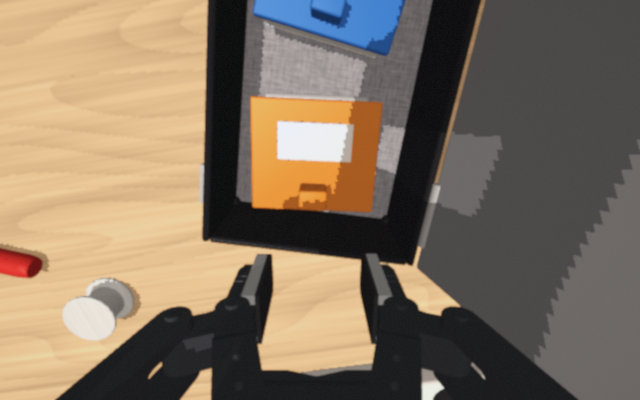

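The nearer view shows the orange lid's grip at about (313,196), near the lid's lower edge. There is a grey hinge strip at its upper edge, around (310,96). This confirms the hinge is on the inner side, towards the blue box. The tool is aligned to within about 1.5°, so I go down and grip.

>>> arm_command(series="0 -0.0026 0.04 0 0 1 50;0 -0.0026 0.075 0 0 1 50;0 -0.0026 0.1 0 0 1 50;0 -0.0026 0.112 0 0 1 50;0 -0.0026 0.1185 0 0 1 50;0 -0.0026 0.1185 0 0 1 50;0 -0.0026 0.1185 0 0 1 50")

```text
time: 11.25
ee_pos: [637.9, -43.2, 143.6]
ee_rot: [[0.175, 0.985, 0.002], [0.985, -0.175, -0.001], [-0.0, 0.003, -1.0]]
wrist_force: [1.0, -0.1, 0.2]
opening: 0.501
```

```bash
python3 - <<'E'
from h import *
np.set_printoptions(precision=1,suppress=True)
st=get_state();s=snapshot("wrist");cv2.imwrite("pics/w4.png",s["frame"])
print(st["time"],st["ee_pos"],st["wrist_force"])
for r in pinpoint(s,"drybox_grip")[:1]: print(r["score"],np.array(r["centre"]),at_z(s,r["centre"],79,st))
E
```

```text
11.25 [637.9 -43.2 143.6] [ 1.  -0.1  0.2]
0.75 [309.9 273.2] [635.8 -45.   79. ]
```

View pics/w4.png

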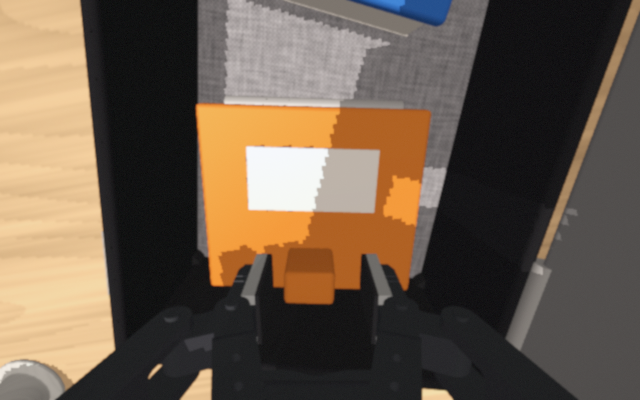

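The block sits between the fingers, centred at column 310 against about 316 for the fingers. I'll shift 2 mm and close.

>>> arm_command(series="-0.002 -0.001 0.001 0 0 1 50;-0.002 -0.001 0.001 0 0 1 50;-0.002 -0.001 0.001 0 0 1 10;-0.002 -0.001 0.001 0 0 1 10;-0.002 -0.001 0.001 0 0 1 10;-0.002 -0.001 0.001 0 0 1 10;-0.002 -0.001 0.001 0 0 1 10;-0.002 -0.001 0.001 0 0 1 10", newtons=80)

```text
time: 12.15
ee_pos: [635.6, -45.8, 142.0]
ee_rot: [[0.192, 0.981, 0.0], [0.981, -0.192, -0.001], [-0.001, 0.0, -1.0]]
wrist_force: [-3.6, -5.4, 5.0]
opening: 0.234
```

```bash
python3 - <<'E'
from h import *
np.set_printoptions(precision=2,suppress=True)
st=get_state();print(st["time"],st["ee_pos"],st["wrist_force"],st["torque"],st["opening"])
# rotate TCP about the hinge: axis world; lid opening about box y
h=np.array([563.7,-31.3,58.]);R=np.array(st["ee_rot"]);p=np.array(st["ee_pos"])
ax=R[:,0]   # box y line
f=np.array([637,-43.5,0])-np.r_[h[:2],0]
sgn=np.sign(np.cross(ax,f)[2])  # front must rise
print(sgn)
for th in (.01,.02,.03,.04,.06,.08,.1,.12,.14,.155,.17,.19):
    Q=Ro.from_rotvec(ax*th*sgn).as_matrix();d,r=rel(st,h+Q@(p-h),Q@R);print(th,d,r)
E
```

```text
12.15 [635.65 -45.78 141.96] [-3.57 -5.4   5.02] [-0.7   0.43 -0.18] 0.2337987548278598
-1.0
0.01 [ 0. -0. -0.] [-0.57  0.    0.  ]
0.02 [-0. -0. -0.] [-1.15 -0.   -0.  ]
0.03 [-0. -0. -0.] [-1.72 -0.    0.  ]
0.04 [ 0. -0. -0.] [-2.29 -0.    0.  ]
0.06 [ 0.   -0.01 -0.  ] [-3.44  0.   -0.  ]
0.08 [-0.   -0.01 -0.01] [-4.58 -0.    0.  ]
0.1 [ 0.   -0.01 -0.01] [-5.73 -0.    0.  ]
0.12 [ 0.   -0.01 -0.01] [-6.88  0.    0.  ]
0.14 [ 0.   -0.01 -0.01] [-8.02  0.   -0.  ]
0.155 [ 0.   -0.01 -0.01] [-8.88 -0.   -0.  ]
0.17 [-0.   -0.02 -0.01] [-9.74  0.    0.  ]
0.19 [-0.   -0.02 -0.01] [-10.89   0.     0.  ]
```

>>> arm_command(series="0 -0.0008 -0.0007 -0.57 0 0 10;0 -0.0017 -0.0014 -1.15 0 0 10;0 -0.0026 -0.0022 -1.72 0 0 10;0 -0.0034 -0.0029 -2.29 0 0 10;0 -0.0043 -0.0036 -2.9 0 0 10;0 -0.0043 -0.0036 -2.9 0 0 10")

```text
time: 12.75
ee_pos: [631.8, -45.1, 144.2]
ee_rot: [[0.193, 0.98, 0.05], [0.981, -0.192, -0.011], [-0.001, 0.051, -0.999]]
wrist_force: [3.1, -5.3, -2.1]
opening: 0.24
```

>>> arm_command(series="0 -0.0008 -0.0007 -0.57 0 0 10;0 -0.0017 -0.0014 -1.15 0 0 10;0 -0.0026 -0.0022 -1.72 0 0 10;0 -0.0034 -0.0029 -2.29 0 0 10;0 -0.0043 -0.0036 -2.9 0 0 10;0 -0.0043 -0.0036 -2.9 0 0 10")

```text
time: 13.35
ee_pos: [627.2, -44.1, 148.1]
ee_rot: [[0.192, 0.976, 0.1], [0.981, -0.191, -0.021], [-0.001, 0.102, -0.995]]
wrist_force: [-0.9, -5.3, 0.4]
opening: 0.238
```

```bash
python3 - <<'E'
from h import *
np.set_printoptions(precision=1,suppress=True)
st=get_state();s=snapshot("wrist");t=snapshot("side");cv2.imwrite("pics/w5.png",s["frame"])
print(st["time"],st["ee_pos"],st["wrist_force"],st["torque"])
E
```

```text
13.35 [627.2 -44.1 148.1] [-0.9 -5.3  0.4] [-0.8  0.5 -0.3]
```

View pics/w5.png

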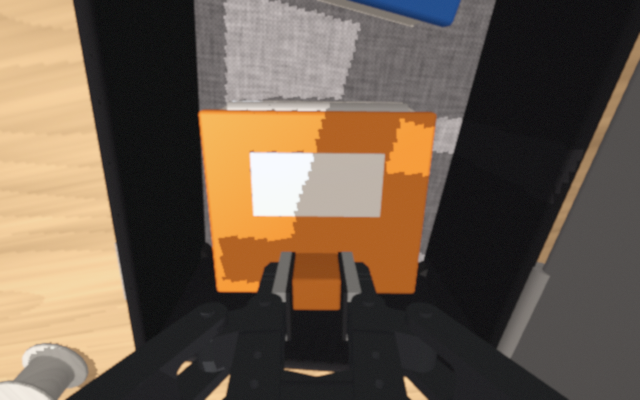

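The lid keeps its place in the wrist frame (corners at (200,112), (434,113) and (215,292)) while the tool has tilted 0.1 rad. So it is free and turning with the gripper. I continue to 0.17.

>>> arm_command(series="0 -0.0013 -0.0011 -0.9 0 0 10;0 -0.0026 -0.0022 -1.72 0 0 10;0 -0.0039 -0.0032 -2.6 0 0 10;0 -0.0052 -0.0043 -3.5 0 0 10;0 -0.006 -0.005 -4 0 0 10;0 -0.006 -0.005 -4 0 0 10;0 -0.006 -0.005 -4 0 0 10;0 -0.006 -0.005 -4 0 0 10")

```text
time: 14.25
ee_pos: [620.9, -42.9, 152.6]
ee_rot: [[0.193, 0.967, 0.167], [0.981, -0.19, -0.034], [-0.001, 0.171, -0.985]]
wrist_force: [-1.7, -5.5, 1.0]
opening: 0.236
```

```bash
python3 - <<'E'
from h import *
np.set_printoptions(precision=2,suppress=True)
st=get_state();s=snapshot("wrist");t=snapshot("side");u=snapshot("top")
cv2.imwrite("pics/w6.png",np.vstack([cv2.resize(s["frame"],(480,300)),cv2.resize(t["frame"][140:260,240:432],(480,300))]))
print(st["time"],st["ee_pos"],st["wrist_force"],st["torque"],st["opening"],"tilt",np.arccos(-st["ee_rot"][2][2]))
# grip + hinge tri-check in tool frame and lid corners at given angle
for th in("drybox_grip","drybox_hinge"):
    for r in pinpoint(s,th)[:1]: print(th,round(r["score"],2),r["centre"])
for n,im in(("side",t),("top",u)):
    for r in pinpoint(im,"case_tab")[:1]: print(n,r["score"],at_z(im,r["centre"],293))
    for th in("multimeter","spool","mug","screwdriver"):
        for r in pinpoint(im,th)[:1]: print(n,th,np.array(r["centre"]),at_z(im,r["centre"],0)[:2])
# predicted pixel of lid corners for lid angles, to measure the opening
h=np.array([563.7,-31.3,58.]);fx=np.array([.985,-.17,0]);yy=np.array([.17,.985,0])
W=np.eye(4);W[:3,:3]=st["ee_rot"];W[:3,3]=st["ee_pos"];T=np.linalg.inv(W@np.array(s["hand_eye"]));K=np.array(s["camera_matrix"])
def pix(p):
    c=T[:3,:3]@p+T[:3,3];return K[0,2]+K[0,0]*c[0]/-c[2],K[1,2]+K[1,1]*-c[1]/-c[2]
for a in(.0,.1,.14,.17,.2):
    e=fx*np.cos(a)+np.array([0,0,np.sin(a)]);n=-fx*np.sin(a)+np.array([0,0,np.cos(a)])
    print(a,"grip",np.array(pix(h+74*e+21*n)),"front-left",np.array(pix(h+91*e+8*n-50*yy)),"hinge",np.array(pix(h)))
E
```

```text
14.25 [620.86 -42.86 152.61] [-1.73 -5.5   1.02] [-0.93  0.52 -0.34] 0.2359147543789158 tilt 0.1713829431483778
drybox_grip 0.79 [319.5, 275.9]
drybox_hinge 0.9 [317.0, 111.8]
side 0.72 [586.18 137.76 293.  ]
side multimeter [382.1 166.7] [ 453.28 -422.5 ]
side spool [307.  168.4] [ 752.9  -327.55]
side mug [248.2 235.6] [801.12 144.65]
side screwdriver [338.6 158.3] [ 647.04 -448.7 ]
top multimeter [477.8 257.7] [ 459.42 -413.75]
top spool [444.6 165.7] [ 744.43 -317.14]
top mug [292.5 151.2] [779.29 163.34]
top screwdriver [490.6 195.5] [ 652.78 -458.44]
0.0 grip [318.63 270.76] front-left [230.72 280.82] hinge [315.13 112.67]
0.1 grip [318.63 276.68] front-left [226.49 290.48] hinge [315.13 112.67]
0.14 grip [318.62 278.77] front-left [224.63 294.2 ] hinge [315.13 112.67]
0.17 grip [318.6  280.22] front-left [223.16 296.93] hinge [315.13 112.67]
0.2 grip [318.59 281.57] front-left [221.63 299.6 ] hinge [315.13 112.67]
```

View pics/w6.png

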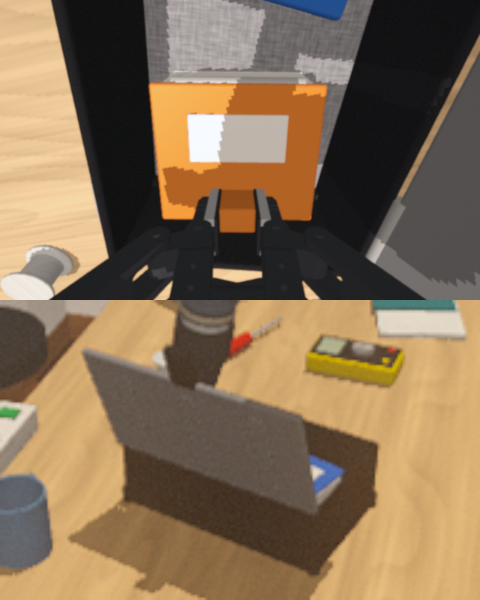

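The lid keeps the same place in the gripper: its corners, at (215,289) and (200,112) at full scale, have not moved since 0.1 rad. The TCP moved 15.1 mm back and 10.7 mm up, which matches about 0.17 rad about the hinge. In the side view the case lid leans back and the blue lid is still shut. I'm handing in.

```bash
python3 -c "
from h import *
print(job_done());s=get_state();print(s['time'],s['ee_pos'],s['wrist_force'],s['opening'])"
```

```text
the job is handed in; nothing more can be done
None
the job is handed in; nothing more can be done
```

The job is handed in. I swung the grey case lid back onto its stop by its tab. Then I took the orange lid by its grip at 80 N, broke it free in small steps and held it ajar at about 0.17 rad, a gap of about 15 mm. It took about 15 s of the 48 s.

**Last checks:**
- **Orange lid:** The tool tilt reads 0.171 rad, and the gripper's path fits a turn of about 0.165–0.17 rad about the hinge. The lid did not slip in the gripper. The pull had dropped to about 4 N, close to the weak closing spring, so the gasket is free. The gap comes from the gripper's motion. The wrist image can only confirm the angle to about 0.02 rad, and in that image the grip pinpoint alone would fit a smaller angle, nearer 0.1 rad.
- **Case lid:** The tab was seen at about (586–590, 138–141), within about 8 mm of where it should be when fully open.
- **Other things:** The side view shows the case lid leaning back. The blue lid looks shut, though I did not measure it. The bystanders I re-measured (multimeter, spool, mug and screwdriver) read within about 15 mm of before, except one side-view reading of the screwdriver that was about 29 mm off. The arm never went near them, so I put these differences down to measurement scatter. I did not re-measure the parts tray or the sander.

**Disagreements:** The task text puts the orange hinge on the side nearest the case's own hinge. The pictures showed it on the side facing the blue box, so I pulled accordingly, and the lid followed. I could not read the state after handing in.

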